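# Put the straightedge away in its slotted holder

### The job

Put the steel straightedge away: take it off its wooden rest and lower it gently, steel edge down, into the slot of the grey holder until it is fully home. Then press the holder's hinged steel cover down over the end of the blade until it snaps fully shut, and let go. Leave the other things on the bench where they are.

Things in the scene. Friction and masses are not known exactly. Their poses are not given: they have to be found in the camera images.
- straightedge: Steel straightedge, standing on edge in the notches of the wooden rest. Bright blade 180 long (x) x 6 thick (y) x 34 high (z); on top of its middle a black plastic grip 70 long (x) x 16 wide (y), from 34 to 60 above the blade's lower edge. 0.3 kg, symmetrical end for end (either way round is right). Origin: middle of the blade's lower edge; z up out of the grip.
- rest: Fixed wooden rest in which the straightedge stands at the start: foot 130 (x) x 60 (y) x 8, with two uprights 14 x 40, 30 high, at x = -50 and +50. Notches 9 wide, floor 12 above the table. Origin: centre of the underside; the straightedge lies along its x.
- holder: Fixed grey plastic holder block 270 long (x) x 70 wide (y) x 40 high with one long slot along x in its top: 196 long (x from -98 to +98), 9 wide with a bevelled mouth about 15 wide, closed at both ends, floor 14 above the table, so 26 deep. Seated, the blade stands 8 out of the top. The hinged cover is at its -x end. Origin: centre of the underside; z up.
- slot_floor (a point): Centre of the floor of the slot, 14 above the holder's underside; axes as the holder's. The straightedge's origin belongs here.
- cover (a joint): Angle of the hinged steel cover, rad: 0 = fully shut (level over the -x end of the slot), about 1.5 = standing upright, at most 1.7. It stands open at the start. An over-centre spring holds it open at about 1.5; it resists closing (3 to 4 N at the free edge) down to about 0.7 and below that snaps it shut.
- cover_hinge (a point): Hinge axis of the cover, at x = -122, 54 above the holder's underside; the axis runs along the holder's y. The cover plate is 64 long from here, 44 wide and 6 thick (from 2 below to 4 above the axis when shut); shut, it reaches towards +x of the holder to x = -58, 4 above the seated blade.
- cover_edge (a point): Middle of the cover's free edge on its outer face (the upper face when shut): 64 along the plate from the hinge axis and 4 out.
- adapter: Bystander: short copper waveguide piece with two square brass flanges, 60 x 40 x 40 high. Origin: centre of the underside.
- screwdriver: Bystander: screwdriver with yellow handle lying on the bench. Origin on its underside.
- wrench: Bystander: steel wrench lying on the bench. Origin on its underside.
- carton: Bystander: open white card box 100 x 75 x 30 high. Origin: centre of the underside.
Not all that is in view belongs to the job. Leave any orange look-alike of the straightedge alone.

How it is judged:
By the outcome, as a careful person would: the job done as asked, in the order asked, and still so for the second after the job is handed in, with the robot touching nothing.
It also fails if it takes over 56 s, if anything falls off the work surface, if the arm or the gripper's body presses on something with over 40 N, if the wrist force passes 120 N, or if a joint passes its speed limit or range.

### The arm

A 6-joint arm with a two-finger parallel gripper is mounted at the origin on the work surface. World frame = base frame: x ahead of the robot, y to its left, z up, the work surface at z = 0. Lengths are in m, angles in degrees, forces in N, time in s.
With the tool pointing down it reaches from about 0.375 to 0.9 m from the base axis. Payload 3.1 kg.
Tool frame: the origin (TCP) lies at the very end of the fingers, on their centre line; the grasp point (between the pads) lies 19 mm behind it (bot.tcp_to_grasp is the distance from the TCP to the grasp point, in m); z points along the fingers, y is the line along which they close (so a half turn about z gives the same grasp; the last joint's range is limited). The gripper opens to 87 mm and grips with 3 to 60 N. Pads are 19 mm wide; open, the fingers measure 117 mm over their backs; the gripper's body (75 mm by 190 mm) begins 51 mm behind the grasp point.
Start: joints at [61.793, 30.224, 82.088, -0, 67.689, -10.227], TCP at [0.193, 0.594, 0.223] pointing down, gripper open.
Joint ranges: [-176.69, 176.69], [-43.24, 126.21], [12.49, 139.97], [-82, 262], [0, 151.66], [-163.58, 163.58]. Speed limits (degrees/s): [159.86, 159.86, 180, 180, 180, 180].

### API

Orientations are given as a 3x3 rotation matrix whose columns are the frame's x, y, z axes.
In Python, from rig import telemetry, capture, camera_info, job, bot gives the robot as it stands. The module is installed in compiled form; this text tells all that it offers.
- The arm moves only by the tool carry_out, never from a script. Its argument "deltas" is a list that holds one entry, the list of rows, each a list of 7 numbers: the shift along the tool's x, y, z scaled (see below), then the turn, a rotation vector about the tool's x, y, z scaled (see below), then the closure, from -1 (fully open) to 1 (shut). In form: [[[dx, dy, dz, ax, ay, az, claw], ...]]. A call has exactly 10 rows; each row is the pose to reach, as a shift and turn from the pose commanded when the call began, along the tool's axes at that moment, turning the shorter way round; what a row does not reach only later rows make up. The controller multiplies each number of a shift by 15 cm and each number of a turn by 360 degrees. A row lasts 1/12 s, in which the tool goes at most 41.7 mm and 7.16 degrees, less where a joint would pass 70% of its speed; a pose out of reach is approached as far as the arm can. A call with a number of a shift or a turn outside -1 to 1 is refused whole. A call with a gripper value outside its range is refused whole. The fingers move at their own pace and stop on an object; the grip force is fixed at half the most. Time passes only in rows, so rows that repeat a pose let the fingers close, or fill a call up. It gives the time, the measured TCP pose, the force, the opening and the grip force at its end, in the units of the state.
- telemetry.read_state(): the state, without advancing time (a new reading comes with each control period).
- capture(name): name is "scene" or "side" or "wrist"; returns the picture (420x560x3 uint8, red, green, blue); there is no depth.
- camera_info(name): a dict with "mtx" (3x3 intrinsics, pixels), "cam_to_world" (4x4, takes a point from camera to world coordinates); the wrist camera has in their place "T_tool_cam" (4x4, takes a point from camera to tool coordinates, whose origin is the TCP and whose axes are the flange's). Camera axes: x right, y down, z forward; pixel columns grow to the right and rows downward; lengths in m; the calibration is good to about 2 mm. A picture is of the moment at which its call begins: read the wrist's pose just before it. camera_info takes no time and is no camera call.
- job.hand_in(): hands the job in; it is judged then, once.
The state is a dict: "time_s": time; "joint_positions": joint angles; "qvel": joint speeds; "tau": joint torques, N m; "position": TCP position; "tcp_rot": TCP orientation; "force": force on the tool from outside, world axes, zero at the start; "moment": the same for the moment, N m; "opening": opening from 0.0 (shut) to 1.0 (fully open); "grasp_force": force on a finger pad.
Only numpy, scipy, OpenCV 4.12 (cv2) and the standard library are available. Lean on these libraries where they do the work, as an engineer would, in place of code of your own. Each camera call takes 0.05 s, during which the arm holds its last target. There are 200 camera calls.

## Working session

There is one attempt and no reset: what is moved stays moved. The work goes in short steps, Python scripts to look and compute and a tool call to move; the robot and the scene stay as the last step left them, time stands still between calls to the robot, and variables do not carry over. Pictures are saved under pics/ and viewed, at most 10 in all, crops included, and the job is handed in when it is done.

Besides the shell and the picture viewer there is one more tool, called after "Call:" by a JSON object that holds its "name" and its "arguments". carry_out: Moves the arm, as the interface text tells. Its arguments: {"type":"object","properties":{"deltas":{"type":"array","items":{"type":"array","items":{"type":"array","items":{"type":"number"}}}}},"required":["deltas"]}

```bash
mkdir -p pics; python3 - <<'E'
from rig import telemetry, capture, camera_info
import cv2,numpy as np
for n in ("scene","side","wrist"):
    cv2.imwrite(f"pics/{n}0.png",capture(n)[:,:,::-1]); 
    c=camera_info(n); print(n,{k:np.round(v,4).tolist() for k,v in c.items() if not isinstance(v,str)})
s=telemetry.read_state(); print(s)
E
```

```text
scene {'mtx': [[437.1354, 0.0, 283.8685], [0.0, 437.1354, 209.6215], [0.0, 0.0, 1.0]], 'cam_to_world': [[0.716, 0.5506, -0.4291, 1.0762], [0.698, -0.5761, 0.4255, -0.5257], [-0.0129, -0.6041, -0.7968, 1.0752], [0.0, 0.0, 0.0, 1.0]]}
side {'mtx': [[525.0518, 0.0, 274.6894], [0.0, 525.0518, 209.343], [0.0, 0.0, 1.0]], 'cam_to_world': [[0.9858, -0.1018, 0.1334, 0.364], [-0.1664, -0.489, 0.8563, -1.1305], [-0.022, -0.8663, -0.499, 0.7347], [0.0, 0.0, 0.0, 1.0]]}
wrist {'mtx': [[290.7184, 0.0, 278.6849], [0.0, 290.7184, 211.681], [0.0, 0.0, 1.0]], 'T_tool_cam': [[0.0006, -0.9684, -0.2494, 0.0672], [1.0, 0.0009, -0.0009, 0.0002], [0.0011, -0.2494, 0.9684, -0.1612], [0.0, 0.0, 0.0, 1.0]]}
{'time_s': 0.15, 'joint_positions': array([ 6.17921864e+01,  3.02688187e+01,  8.21376713e+01, -8.27499265e-04,
        6.76884536e+01, -1.02272064e+01]), 'qvel': array([ 0.08458099, -0.18001015, -0.22539931, -0.00455532,  0.07152619,
        0.09360712]), 'tau': array([ 2.39611900e-04, -4.40430808e+01, -1.76842171e+01,  6.33552368e-02,
        5.52702241e-02, -1.00975733e-04]), 'position': array([0.19264966, 0.59399951, 0.22178431]), 'tcp_rot': array([[-9.51162642e-01,  3.08689219e-01, -7.71477993e-04],
       [ 3.08690055e-01,  9.51161552e-01, -1.46659704e-03],
       [ 2.81077510e-04, -1.63311990e-03, -9.99998627e-01]]), 'force': array([-0.2841869 , -0.49884877,  0.23054661]), 'moment': array([-0.02126444, -0.02250104,  0.00086159]), 'grasp_force': 0.0, 'opening': 1.0015870495962615}
```

View pics/scene0.png

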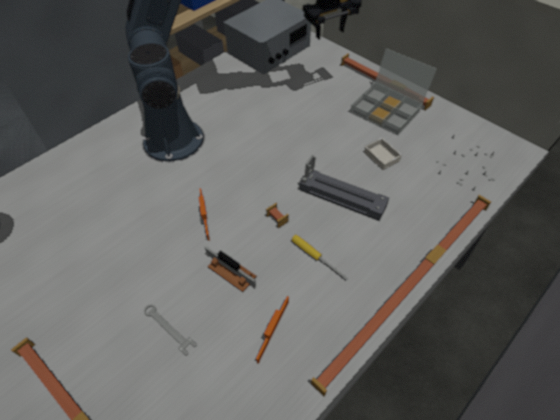

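View pics/side0.png

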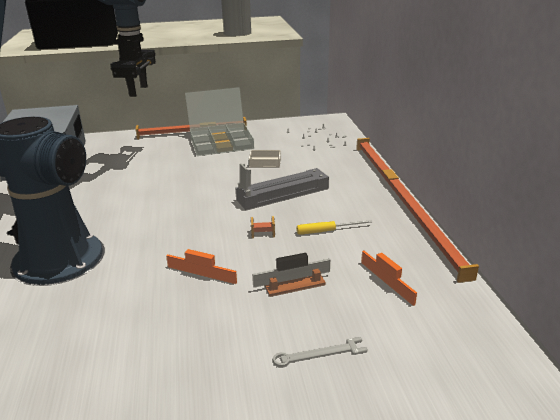

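The scene view shows the straightedge with its black grip near (229,262) on the rest, and the holder near (343,193) with its cover up at (310,167), its left end. In the side view the grip is at (292,263) and the holder at (283,188), with the cover at (245,177). The orange pieces are look-alikes.

```bash
cat > h.py <<'E'
import numpy as np, cv2
from scipy.spatial.transform import Rotation as R
from rig import telemetry, capture, camera_info
def cam(n,s=None):
    c=camera_info(n); K=np.array(c["mtx"])
    if n!="wrist": return K,np.array(c["cam_to_world"])
    s=s or telemetry.read_state(); T=np.eye(4); T[:3,:3]=s["tcp_rot"]; T[:3,3]=s["position"]
    return K,T@np.array(c["T_tool_cam"])
def ray(KT,p):
    K,T=KT; d=T[:3,:3]@np.linalg.solve(K,[p[0],p[1],1]); return T[:3,3],d/np.linalg.norm(d)
def plane(KT,p,z):
    o,d=ray(KT,p); return o+d*(z-o[2])/d[2]
def tri(a,p,b,q):
    o1,d1=ray(a,p); o2,d2=ray(b,q)
    t=np.linalg.lstsq(np.c_[d1,-d2],o2-o1,rcond=None)[0]
    x,y=o1+d1*t[0],o2+d2*t[1]; return (x+y)/2,np.linalg.norm(x-y)
def proj(KT,P):
    K,T=KT; c=K@(T[:3,:3].T@(np.asarray(P)-T[:3,3])); return c[:2]/c[2]
def delta(pos,rot,base=None):
    "shift and turn in units of the moves, from base (pos,rot) or the measured pose"
    s=telemetry.read_state(); p,r=base or (s["position"],s["tcp_rot"])
    r=np.array(r); sh=r.T@(np.asarray(pos)-p)/.15
    tu=R.from_matrix(r.T@rot).as_rotvec(degrees=True)/360
    print("shift",sh.round(4),"turn",tu.round(4))
def down(yaw):
    "tool down with tool x along yaw (deg)"
    c,s=np.cos(np.radians(yaw)),np.sin(np.radians(yaw)); return np.array([[c,s,0],[s,-c,0],[0,0,-1]])
E
python3 - <<'E'
from h import *
S,D=cam("scene"),cam("side")
print("grip",tri(S,(229,261),D,(292,263)))
print("grip blob");
for n,box in (("scene",(200,240,260,290)),("side",(245,245,340,300))):
    im=cv2.imread(f"pics/{n}0.png"); x0,y0,x1,y1=box
    m=(im[y0:y1,x0:x1].max(2)<55).astype(np.uint8)
    k,l,st,c=cv2.connectedComponentsWithStats(m); i=1+st[1:,4].argmax(); print(n,c[i]+[x0,y0],st[i])
print("holder ends", tri(S,(309,171),D,(246,180)))
for p in((300,187),(381,216),(388,199)): print(plane(S,p,.04))
for p in((238,193),(329,173)): print(plane(D,p,.04))
s=telemetry.read_state(); print(R.from_matrix(s["tcp_rot"]).as_euler("zyx",degrees=True))
E
```

```text
grip (array([ 0.54283503, -0.20852234,  0.05771025]), np.float64(0.0005401212852570955))
grip blob
scene [228.25746269 262.97761194] [ 17  12  24  24 268]
side [306.17647059 258.17647059] [58  8  5 12 17]
holder ends (array([0.48954674, 0.16744727, 0.07936328]), np.float64(0.0046517163174947295))
[0.49348944 0.12439997 0.04      ]
[0.74076254 0.20691373 0.04      ]
[0.71769868 0.27291348 0.04      ]
[0.46397404 0.17349641 0.04      ]
[0.7456638  0.24367863 0.04      ]
[-1.62019740e+02 -4.42024374e-02  1.79915970e+02]
```

View pics/wrist0.png

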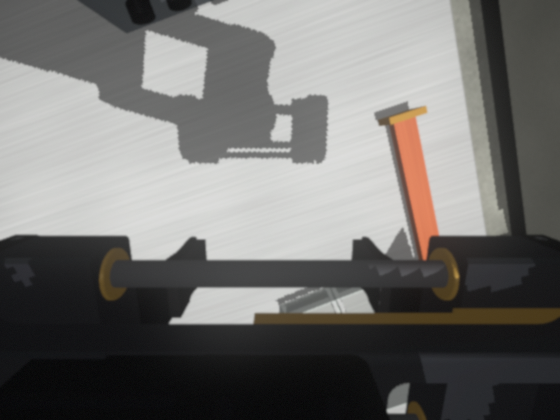

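```bash
python3 - <<'E'
from h import *
S,D=cam("scene"),cam("side")
for k,a,b in ((S,(206,250),(255,277)),(D,(253,270),(330,262))):
    p,q=plane(k,a,.046),plane(k,b,.046); v=q-p; print(p,q,np.linalg.norm(v),np.degrees(np.arctan2(v[1],v[0])))
c=np.array([.54,-.208,.23]);
for yaw in (160,-20):
    r=down(yaw); delta(c-.1*r[:,0],r)
    for p in (c-[0,0,.18],): 
        T=np.eye(4);T[:3,:3]=r;T[:3,3]=c-.1*r[:,0]; KT=(cam("wrist")[0],T@np.array(camera_info("wrist")["T_tool_cam"])); print(proj(KT,p))
E
```

```text
[ 0.46398068 -0.2255966   0.046     ] [ 0.62295994 -0.18929996  0.046     ] 0.16307008018135696 12.860795863207704
[ 0.4571882  -0.20173105  0.046     ] [ 0.62986392 -0.20582452  0.046     ] 0.17272423842098963 -1.3580061406285262
shift [-4.5193 -4.3943 -0.0489] turn [-0.0003 -0.      0.0056]
[278.85877222 106.23822785]
shift [-3.1868 -4.3473 -0.0486] turn [ 1.000e-04 -4.000e-04 -4.944e-01]
[278.85877222 106.23822785]
```

Call:
{"name": "carry_out", "arguments": {"deltas": [[[-0.1,-0.04,-0.01,0,0,0,-1],[-0.2,-0.08,-0.02,0,0,0,-1],[-0.3,-0.12,-0.03,0,0,0,-1],[-0.4,-0.16,-0.04,0,0,0,-1],[-0.5,-0.2,-0.05,0,0,0,-1],[-0.6,-0.24,-0.06,0,0,0,-1],[-0.7,-0.28,-0.07,0,0,0,-1],[-0.8,-0.32,-0.08,0,0,0,-1],[-0.9,-0.36,-0.08,0,0,0,-1],[-1,-0.4,-0.08,0,0,0,-1]]]}}

```text
time_s: 0.98
position: [0.3175, 0.4904, 0.2344]
tcp_rot: [[-0.951, 0.309, -0.0], [0.309, 0.951, -0.0], [0.0, -0.0, -1.0]]
force: [0.2, 0.7, -0.1]
opening: 0.999
grasp_force: 0.0
```

Call:
{"name": "carry_out", "arguments": {"deltas": [[[-0.1,-0.04,-0.01,0,0,0,-1],[-0.2,-0.08,-0.02,0,0,0,-1],[-0.3,-0.12,-0.03,0,0,0,-1],[-0.4,-0.16,-0.04,0,0,0,-1],[-0.5,-0.2,-0.05,0,0,0,-1],[-0.6,-0.24,-0.06,0,0,0,-1],[-0.7,-0.28,-0.07,0,0,0,-1],[-0.8,-0.32,-0.08,0,0,0,-1],[-0.9,-0.36,-0.08,0,0,0,-1],[-1,-0.4,-0.08,0,0,0,-1]]]}}

```text
time_s: 1.82
position: [0.4416, 0.3871, 0.2463]
tcp_rot: [[-0.951, 0.309, -0.0], [0.309, 0.951, -0.0], [0.0, -0.0, -1.0]]
force: [0.3, 0.4, 0.2]
opening: 0.998
grasp_force: 0.0
```

Call:
{"name": "carry_out", "arguments": {"deltas": [[[-0.1,-0.04,-0.01,0,0,0,-1],[-0.2,-0.08,-0.02,0,0,0,-1],[-0.3,-0.12,-0.03,0,0,0,-1],[-0.4,-0.16,-0.04,0,0,0,-1],[-0.5,-0.2,-0.05,0,0,0,-1],[-0.6,-0.24,-0.06,0,0,0,-1],[-0.7,-0.28,-0.07,0,0,0,-1],[-0.8,-0.32,-0.08,0,0,0,-1],[-0.9,-0.36,-0.08,0,0,0,-1],[-1,-0.4,-0.08,0,0,0,-1]]]}}

```text
time_s: 2.65
position: [0.5666, 0.2833, 0.2586]
tcp_rot: [[-0.951, 0.309, 0.0], [0.309, 0.951, 0.0], [-0.0, 0.0, -1.0]]
force: [-0.0, -0.1, 0.7]
opening: 1.0
grasp_force: 0.0
```

Call:
{"name": "carry_out", "arguments": {"deltas": [[[-0.1,-0.04,-0.01,0,0,0,-1],[-0.2,-0.08,-0.02,0,0,0,-1],[-0.3,-0.12,-0.03,0,0,0,-1],[-0.4,-0.16,-0.04,0,0,0,-1],[-0.5,-0.2,-0.05,0,0,0,-1],[-0.6,-0.24,-0.06,0,0,0,-1],[-0.7,-0.28,-0.07,0,0,0,-1],[-0.8,-0.32,-0.08,0,0,0,-1],[-0.9,-0.36,-0.08,0,0,0,-1],[-1,-0.4,-0.08,0,0,0,-1]]]}}

```text
time_s: 3.48
position: [0.6907, 0.1799, 0.2708]
tcp_rot: [[-0.951, 0.309, 0.0], [0.309, 0.951, 0.0], [-0.0, 0.0, -1.0]]
force: [0.6, 0.1, 0.1]
opening: 0.999
grasp_force: 0.0
```

```bash
cat >> h.py <<'E'
import pickle
def shot(name):
    s=telemetry.read_state(); im=capture("wrist"); cv2.imwrite(f"pics/{name}.png",im[:,:,::-1])
    pickle.dump(cam("wrist",s),open(f"{name}.pkl","wb")); print(s["time_s"],s["position"].round(4))
def load(name): return pickle.load(open(f"{name}.pkl","rb")),cv2.imread(f"pics/{name}.png")
E
python3 -c "
from h import *
shot('wA')"
```

```text
3.4833 [0.6907 0.1799 0.2708]
```

View pics/wA.png

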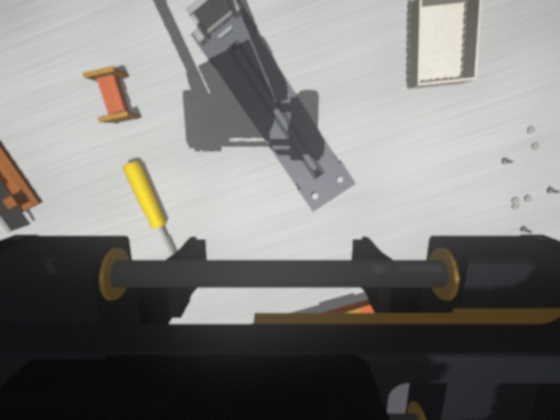

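The wrist view shows the holder running from its cover end at (215,15) to its far end corners (354,183) and (313,211). The slot lies roughly from (230,40) to (320,172). I'll take a second view for stereo.

Call:
{"name": "carry_out", "arguments": {"deltas": [[[0.05,-0.08,0,0,0,0,-1],[0.1,-0.16,0,0,0,0,-1],[0.15,-0.24,0,0,0,0,-1],[0.2,-0.32,0,0,0,0,-1],[0.25,-0.4,0,0,0,0,-1],[0.25,-0.48,0,0,0,0,-1],[0.25,-0.5,0,0,0,0,-1],[0.25,-0.5,0,0,0,0,-1],[0.25,-0.5,0,0,0,0,-1],[0.25,-0.5,0,0,0,0,-1]]]}}

```text
time_s: 4.37
position: [0.6313, 0.1216, 0.2705]
tcp_rot: [[-0.951, 0.309, 0.001], [0.309, 0.951, 0.0], [-0.0, 0.001, -1.0]]
force: [-0.2, 0.7, 0.6]
opening: 0.998
grasp_force: 0.0
```

```bash
python3 -c "
from h import *
shot('wB')
a=load('wA')[1][0:220,170:370]; b=load('wB')[1][0:240,210:450]
a=cv2.resize(a,None,fx=2,fy=2,interpolation=cv2.INTER_CUBIC); b=cv2.resize(b,(480-80,400),interpolation=cv2.INTER_CUBIC) if 0 else b
b=cv2.resize(b,None,fx=1.65,fy=1.65,interpolation=cv2.INTER_CUBIC)
o=np.zeros((440,800,3),np.uint8); o[:440,:400]=a; o[:396,402:798]=b; cv2.imwrite('pics/ab.png',np.clip(o*1.6,0,255))"
```

```text
4.3667 [0.6313 0.1216 0.2705][ WARN:0@0.868] global loadsave.cpp:1063 imwrite_ Unsupported depth image for selected encoder is fallbacked to CV_8U.
```

View pics/ab.png

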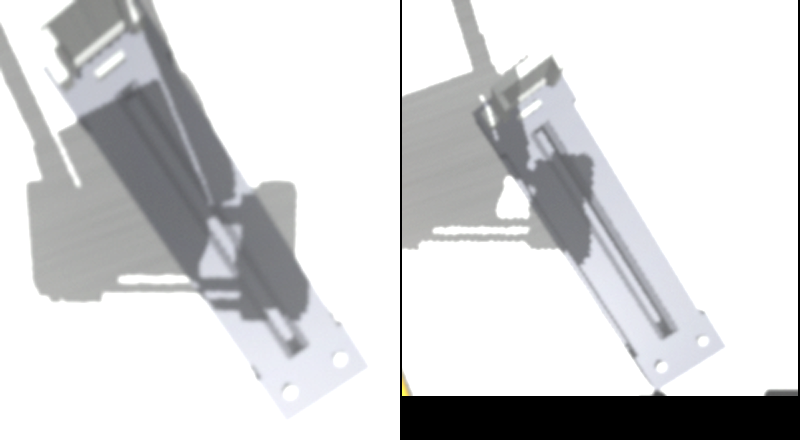

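In the two crops (A left at 2x, B right at 1.65x), the far-end screws are at A (341,359),(291,392) and B (703,341),(662,367). The slot ends are at A (130,93),(295,350) and B (541,128),(671,333). The far corners are at A (366,366),(288,417) and B (723,347),(655,388).

```bash
python3 - <<'E'
from h import *
(A,ia),(B,ib)=load('wA'),load('wB')
fa=lambda p:(p[0]/2+170-.25,p[1]/2-.25); fb=lambda p:((p[0]-402)/1.65+210-.2,p[1]/1.65-.2)
for n,p,q in (("s1",(341,359),(703,341)),("s2",(291,392),(662,367)),("sl-",(130,93),(541,128)),("sl+",(295,350),(671,333)),("c1",(366,366),(723,347)),("c2",(288,417),(655,388))):
    t,e=tri(A,fa(p),B,fb(q)); print(n,t.round(4),round(e,4),plane(A,fa(p),.04).round(4),plane(B,fb(q),.04).round(4))
# screws: bright blobs, subpixel
for n,im,f,ps in (("A",ia,fa,((341,359),(291,392))),("B",ib,fb,((703,341),(662,367)))):
    for p in ps:
        u,v=map(int,np.round(f(p))); g=cv2.cvtColor(im,cv2.COLOR_BGR2GRAY)[v-5:v+6,u-5:u+6].astype(float); g=np.clip(g-np.median(g)-10,0,None); yy,xx=np.mgrid[-5:6,-5:6]
        g*=(xx**2+yy**2<26); print(n,u+(g*xx).sum()/g.sum(),v+(g*yy).sum()/g.sum())
E
```

```text
s1 [0.7052 0.2629 0.0395] 0.0008 [0.7054 0.2625 0.04  ] [0.7048 0.263  0.04  ]
s2 [0.7162 0.2243 0.0415] 0.0009 [0.7168 0.224  0.04  ] [0.7164 0.2249 0.04  ]
sl- [0.5042 0.1827 0.0272] 0.0026 [0.5091 0.1824 0.04  ] [0.5053 0.1824 0.04  ]
sl+ [0.6865 0.2344 0.0543] 0.0032 [0.69   0.2346 0.04  ] [0.6898 0.239  0.04  ]
c1 [0.7149 0.2774 0.0409] 0.0005 [0.7153 0.2774 0.04  ] [0.7151 0.2779 0.04  ]
c2 [0.7363 0.217  0.0306] 0.0015 [0.7332 0.2171 0.04  ] [0.7329 0.2147 0.04  ]
A 339.71342078708375 179.37941473259335
A 314.84484228473997 196.0230179028133
B 392.1801242236025 206.4223602484472
B 367.11685393258426 222.29550561797754
```

```bash
python3 - <<'E'
from h import *
B,im=load('wB'); g=cv2.GaussianBlur(cv2.cvtColor(im,cv2.COLOR_BGR2GRAY),(3,3),0).astype(float)
def edge(p,q,w=8):
    p,q=np.array(p),np.array(q); d=(q-p)/np.linalg.norm(q-p); n=np.array([d[1],-d[0]]); P=[]
    for t in np.linspace(0,1,60):
        c=p+t*(q-p); k=np.arange(-w,w+.01,.5); pts=(c+k[:,None]*n).astype(np.float32)
        v=cv2.remap(g.astype(np.float32),pts[:,:1],pts[:,1:],cv2.INTER_LINEAR).ravel(); dv=np.abs(np.gradient(v)); i=dv.argmax()
        if dv[i]>3: P.append(c+k[i]*n)
    P=np.array([plane(B,x,.04)[:2] for x in P]); 
    for _ in range(3):
        vx,vy,x,y=cv2.fitLine(P.astype(np.float32),cv2.DIST_HUBER,0,.01,.01).ravel(); r=(P-[x,y])@[-vy,vx]; P=P[np.abs(r)<.0015]
    print("n",len(P),"yaw",np.degrees(np.arctan(vy/vx)),"lateral at yaw16.5",np.array([x,y])@[-np.sin(np.radians(16.5)),np.cos(np.radians(16.5))],x,y)
f=lambda p:((p[0]-402)/1.65+210-.2,p[1]/1.65-.2)
edge(f((590,125)),f((690,292)));edge(f((578,232)),f((630,322)));edge(f((720,349)),f((660,386)))
# slot profile: dark/bright across slot at a few stations
yaw=np.radians(16.5);e=np.array([np.cos(yaw),np.sin(yaw)]);n=np.array([-e[1],e[0]])
for s in (.56,.66,.69):
    k=np.arange(-.014,.0141,.001); px=np.array([proj(B,[*(s*e+(.03+a)*n),.04]) for a in k],np.float32)
    print(s,cv2.remap(g.astype(np.float32),px[:,:1],px[:,1:],1).ravel().round().astype(int))
E
```

```text
n 60 yaw 16.85408 lateral at yaw16.5 0.06143390144623925 0.58332574 0.23686138
n 9 yaw 0.9934343 lateral at yaw16.5 0.006312794928290816 0.6495078 0.1989769
n 59 yaw -72.86698 lateral at yaw16.5 0.03424949789418927 0.7253458 0.2505777
0.56 [ 74  74  74  74  73  72  72  72  74  75  76  76  76  74  72  71  71  74
  80  88  94 100 109 117 125 131 133 133 133]
0.66 [144 144 144 142 140 135 127 119 114 115 120 128 134 136 131 120 107  98
  96  99 104 108 112 118 126 133 138 140 140]
0.69 [145 145 144 144 142 138 132 124 118 117 121 128 135 137 133 124 112 101
  98 100 104 108 113 119 127 134 138 140 141]
```

Holder centre comes out at about (0.598, 0.2085), yaw 17.0°, with its top measured at 0.04 m as stated. Next, the straightedge.

Call:
{"name": "carry_out", "arguments": {"deltas": [[[-0.03,-0.1,0,0,0,0,-1],[-0.07,-0.2,0,0,0,0,-1],[-0.1,-0.3,0,0,0,0,-1],[-0.14,-0.4,0,0,0,0,-1],[-0.18,-0.5,0,0,0,0,-1],[-0.21,-0.6,0,0,0,0,-1],[-0.25,-0.7,0,0,0,0,-1],[-0.29,-0.8,0,0,0,0,-1],[-0.32,-0.9,0,0,0,0,-1],[-0.36,-1,0,0,0,0,-1]]]}}

```text
time_s: 5.25
position: [0.6354, -0.0398, 0.2705]
tcp_rot: [[-0.951, 0.309, -0.001], [0.309, 0.951, 0.0], [0.001, -0.0, -1.0]]
force: [-0.1, -0.1, -0.3]
opening: 0.999
grasp_force: 0.0
```

Call:
{"name": "carry_out", "arguments": {"deltas": [[[-0.04,-0.12,0,0,0,-0.007,-1],[-0.09,-0.24,0,0,0,-0.014,-1],[-0.13,-0.36,0,0,0,-0.021,-1],[-0.17,-0.48,0,0,0,-0.028,-1],[-0.22,-0.6,0,0,0,-0.035,-1],[-0.26,-0.72,0,0,0,-0.042,-1],[-0.3,-0.84,0,0,0,-0.05,-1],[-0.34,-0.95,0,0,0,-0.057,-1],[-0.36,-1,0,0,0,-0.064,-1],[-0.36,-1,0,0,0,-0.064,-1]]]}}

```text
time_s: 6.08
position: [0.6406, -0.2007, 0.2703]
tcp_rot: [[-0.996, -0.086, 0.0], [-0.086, 0.996, -0.001], [-0.0, -0.001, -1.0]]
force: [0.4, 0.3, 0.8]
opening: 1.002
grasp_force: 0.0
```

```bash
python3 -c "
from h import *
shot('wC')"
```

```text
6.0833 [ 0.6406 -0.2007  0.2703]
```

Call:
{"name": "carry_out", "arguments": {"deltas": [[[0,0.08,0,0,0,0,-1],[0,0.16,0,0,0,0,-1],[0,0.24,0,0,0,0,-1],[0,0.32,0,0,0,0,-1],[0,0.4,0,0,0,0,-1],[0,0.48,0,0,0,0,-1],[0,0.5,0,0,0,0,-1],[0,0.5,0,0,0,0,-1],[0,0.5,0,0,0,0,-1],[0,0.5,0,0,0,0,-1]]]}}

```text
time_s: 6.97
position: [0.6344, -0.1232, 0.2706]
tcp_rot: [[-0.996, -0.088, 0.0], [-0.088, 0.996, -0.001], [-0.0, -0.001, -1.0]]
force: [0.3, -0.2, -0.9]
opening: 0.999
grasp_force: 0.0
```

```bash
python3 -c "
from h import *
shot('wD')
a=load('wC')[1][0:240,120:440]; b=load('wD')[1][0:240,60:380]
o=np.hstack([a,b]); o=cv2.resize(o,None,fx=1.25,fy=1.25,interpolation=cv2.INTER_CUBIC); cv2.imwrite('pics/cd.png',cv2.convertScaleAbs(o,alpha=1.3))"
```

```text
6.9667 [ 0.6344 -0.1232  0.2706]
```

View pics/cd.png

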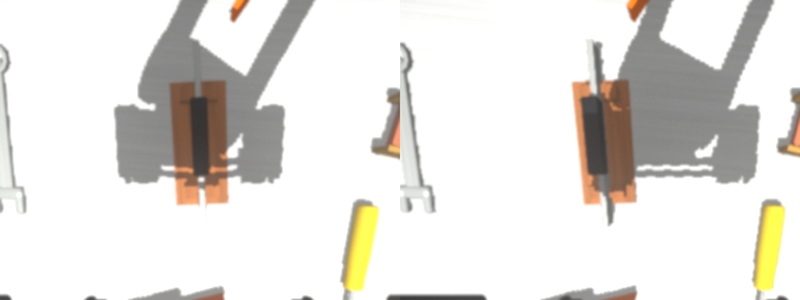

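In the crops (1.25x, C left and D right), the grip spans about (192..208, 97..176) in C and (582..608, 97..175) in D. The blade runs from (196,40) to (203,210) in C.

```bash
python3 - <<'E'
from h import *
O={}
for n,(x0,x1) in (("wC",(250,310)),("wD",(190,260))):
    K,im=load(n); c=im[60:160,x0:x1]; big=cv2.resize(c.max(2),None,fx=6,fy=6,interpolation=cv2.INTER_CUBIC)
    m=(big<48).astype(np.uint8); k,l,st,ce=cv2.connectedComponentsWithStats(m); i=1+st[1:,4].argmax()
    r=cv2.minAreaRect(np.argwhere(l==i)[:,::-1].astype(np.float32)); b=cv2.boxPoints(r)/6-.42+[x0,60]
    b=b[np.argsort(b[:,1])]; b=np.r_[b[:2][np.argsort(b[:2,0])],b[2:][np.argsort(b[2:,0])]]
    O[n]=(K,b); print(n,b.round(1).tolist(),[plane(K,p,.072)[:2].round(4).tolist() for p in b])
    # blade strip median brightness profile for rows
for j in range(4): print(j,[np.round(v,4) for v in tri(O["wC"][0],O["wC"][1][j],O["wD"][0],O["wD"][1][j])])
K,b=O["wC"]; print("mid", tri(K,b.mean(0),O["wD"][0],O["wD"][1].mean(0)))
E
```

```text
wC [[272.5, 78.7], [284.3, 78.3], [273.8, 120.9], [285.6, 120.5]] [[0.5101, -0.2198], [0.5086, -0.2064], [0.556, -0.2145], [0.5544, -0.2006]]
wD [[217.2, 81.4], [219.9, 81.1], [219.0, 101.7], [221.6, 101.5]] [[0.5124, -0.2053], [0.5119, -0.2023], [0.5342, -0.2025], [0.5337, -0.1994]]
0 [array([ 0.4982, -0.2224, -0.0072]), np.float64(0.0041)]
1 [array([ 0.5073, -0.2061,  0.0546]), np.float64(0.0037)]
2 [array([ 0.5425, -0.2125,  0.0358]), np.float64(0.024)]
3 [array([ 0.5449, -0.1989,  0.0839]), np.float64(0.0205)]
mid (array([ 0.52259026, -0.21061558,  0.03185871]), np.float64(0.009166536282642728))
```

```bash
python3 - <<'E'
from h import *
for n,x0,x1 in (("wC",264,296),("wD",200,236)):
    im=load(n)[1]
    print(n,"cols",x0)
    for v in (50,85,100,115,130,150): print(v,im[v,x0:x1].max(1).tolist())
    u=279 if n=="wC" else 215; print("col",u,im[64:150,u].max(1).tolist())
E
```

```text
wC cols 264
50 [105, 106, 106, 106, 106, 106, 107, 107, 105, 105, 103, 100, 100, 99, 98, 100, 102, 105, 106, 107, 107, 108, 107, 106, 107, 107, 108, 107, 107, 108, 108, 107]
85 [94, 93, 94, 92, 92, 90, 86, 78, 60, 48, 42, 42, 42, 43, 43, 43, 43, 43, 42, 42, 43, 57, 76, 85, 88, 87, 85, 87, 89, 91, 91, 91]
100 [95, 95, 96, 94, 94, 94, 93, 88, 75, 57, 46, 42, 43, 43, 42, 42, 42, 43, 43, 43, 44, 50, 69, 83, 89, 91, 89, 88, 89, 89, 90, 90]
115 [95, 95, 95, 97, 97, 97, 96, 95, 89, 72, 56, 47, 45, 46, 45, 46, 46, 46, 46, 45, 46, 48, 62, 81, 92, 94, 94, 93, 92, 91, 90, 90]
130 [95, 97, 98, 100, 101, 100, 100, 99, 98, 90, 72, 58, 51, 51, 51, 51, 51, 51, 52, 51, 51, 52, 59, 75, 89, 97, 98, 97, 95, 93, 92, 91]
150 [177, 181, 184, 180, 175, 172, 171, 173, 176, 177, 180, 180, 179, 174, 164, 146, 134, 124, 117, 126, 151, 171, 175, 175, 175, 175, 177, 178, 179, 184, 184, 179]
col 279 [96, 96, 96, 96, 95, 95, 96, 94, 94, 95, 94, 94, 88, 74, 54, 45, 42, 42, 42, 43, 43, 43, 42, 42, 42, 42, 41, 41, 43, 42, 43, 43, 42, 43, 42, 42, 42, 44, 43, 43, 44, 44, 44, 44, 43, 44, 45, 45, 45, 45, 44, 46, 47, 47, 4
[... 802 characters left out ...]
30 [206, 206, 205, 199, 191, 181, 174, 168, 154, 118, 78, 60, 57, 56, 57, 55, 55, 55, 54, 56, 55, 53, 52, 52, 54, 64, 80, 92, 96, 96, 94, 94, 95, 97, 97, 97]
150 [205, 204, 204, 205, 203, 199, 192, 187, 185, 182, 178, 171, 169, 168, 158, 132, 110, 101, 101, 99, 98, 98, 98, 94, 89, 87, 89, 94, 96, 96, 95, 95, 98, 98, 98, 100]
col 215 [172, 172, 172, 174, 178, 181, 182, 182, 180, 176, 155, 124, 94, 72, 62, 60, 60, 61, 61, 61, 60, 61, 62, 62, 61, 59, 55, 52, 52, 51, 52, 51, 51, 52, 51, 50, 52, 51, 51, 51, 51, 51, 50, 51, 52, 50, 52, 52, 53, 53, 53, 53, 52, 53, 52, 53, 53, 53, 54, 54, 54, 54, 55, 55, 54, 53, 55, 55, 56, 56, 56, 55, 57, 58, 61, 74, 94, 107, 112, 112, 108, 105, 104, 103, 109, 122]
```

```bash
python3 - <<'E'
from h import *
O={}
for n,(x0,x1) in (("wC",(250,310)),("wD",(190,260))):
    K,im=load(n); c=im[60:160,x0:x1]; big=cv2.resize(c.max(2),None,fx=6,fy=6,interpolation=cv2.INTER_CUBIC)
    m=(big<70).astype(np.uint8); k,l,st,ce=cv2.connectedComponentsWithStats(m); i=1+st[1:,4].argmax()
    r=cv2.minAreaRect(np.argwhere(l==i)[:,::-1].astype(np.float32)); b=cv2.boxPoints(r)/6-.42+[x0,60]
    b=b[np.argsort(b[:,1])]; b=np.r_[b[:2][np.argsort(b[:2,0])],b[2:][np.argsort(b[2:,0])]]
    O[n]=(K,b); print(n,b.round(1).tolist(),[plane(K,p,.072)[:2].round(4).tolist() for p in b])
for j in (0,2): print(j,[np.round(v,4) for v in tri(O["wC"][0],O["wC"][1][j],O["wD"][0],O["wD"][1][j])])
P=np.array([plane(O["wC"][0],p,.072)[:2] for p in O["wC"][1]]); v=(P[2]+P[3]-P[0]-P[1])/2
print("centre",P.mean(0),"len",np.linalg.norm(v),"wid",np.linalg.norm(P[1]-P[0]),"yaw",np.degrees(np.arctan2(v[1],v[0])))
# blade far part in D (lit) and near: line centre
K,im=load("wC"); p,q=plane(K,(278.2,50),.046),plane(K,(282,150),.046); d=q-p; print(p,q,np.degrees(np.arctan2(d[1],d[0])))
E
```

```text
wC [[270.5, 77.2], [286.0, 77.0], [271.3, 139.7], [286.9, 139.5]] [[0.5088, -0.2222], [0.507, -0.2045], [0.5777, -0.2157], [0.5758, -0.1971]]
wD [[205.3, 77.9], [221.1, 76.4], [211.0, 140.1], [226.8, 138.7]] [[0.5099, -0.2191], [0.5068, -0.2011], [0.5785, -0.2104], [0.5751, -0.1915]]
0 [array([ 0.5069, -0.2227,  0.0578]), np.float64(0.0014)]
2 [array([ 0.5786, -0.2163,  0.0464]), np.float64(0.0013)]
centre [ 0.54233895 -0.20987085] len 0.0692013791002817 wid 0.017718757062821545 yaw 5.767504637298811
[ 0.47332481 -0.21653385  0.046     ] [ 0.58975811 -0.20148759  0.046     ] 7.363325639899948
```

```bash
python3 - <<'E'
from h import *
def edges(im,v,x0,x1):
    r=im[v,x0:x1].max(1).astype(float); k=np.where(r<60)[0]; a,b=k[0],k[-1]
    tl=(58+min(r[max(a-4,0):a].max(),170))/2 ; tr=(r[b]+r[b+1:b+6].max())/2
    i=a
    while r[i]<tl:i-=1
    j=b
    while r[j]<tr:j+=1
    return x0+i+(r[i]-tl)/(r[i]-r[i+1]), x0+j-(r[j]-tr)/(r[j]-r[j-1])
C,ic=load("wC");D,id_=load("wD"); V=np.arange(83,137)
ec=np.array([edges(ic,v,262,296) for v in V]); ed=np.array([edges(id_,v,200,236) for v in V])
lc,ld=np.polyfit(V,ec[:,0],1),np.polyfit(V,ed[:,0],1); rc,rd=np.polyfit(V,ec[:,1],1),np.polyfit(V,ed[:,1],1)
print(lc,ld,rc,rd, np.std(ec[:,0]-np.polyval(lc,V)),np.std(ed[:,0]-np.polyval(ld,V)))
# height: find z for which left edge lines in both views coincide
for nm,a,b in(("left",lc,ld),("right",rc,rd)):
  for z in (.03,.046,.06,.066,.072,.078):
    PC=np.array([plane(C,(np.polyval(a,v),v),z)[:2] for v in (83,136)]);PD=np.array([plane(D,(np.polyval(b,v),v),z)[:2] for v in (83,136)])
    d=(PC[1]-PC[0])/np.linalg.norm(PC[1]-PC[0]); n=np.array([-d[1],d[0]]); print(nm,z,((PD-PC[0])@n*1000).round(1),np.degrees(np.arctan2(d[1],d[0])).round(2))
for z in(.072,):
    m=[(plane(C,(np.polyval(lc,v),v),z)+plane(C,(np.polyval(rc,v),v),z))[:2]/2 for v in(83,109,136)]; w=[(plane(C,(np.polyval(lc,v),v),z)-plane(C,(np.polyval(rc,v),v),z))[1] for v in(83,136)]; d=m[2]-m[0]; print(m,w,np.degrees(np.arctan2(d[1],d[0])))
E
```

```text
[5.70024410e-02 2.66261506e+02] [-2.27256394e-02  2.10911437e+02] [2.97408741e-02 2.83230607e+02] [8.04270898e-02 2.15261057e+02] 0.08326623326490633 2.8909249864683297
left 0.03 [ -1.8 -10.9] 8.12
left 0.046 [ 1.3 -7.3] 8.12
left 0.06 [ 4.1 -4.3] 8.12
left 0.066 [ 5.3 -3. ] 8.12
left 0.072 [ 6.4 -1.6] 8.12
left 0.078 [ 7.6 -0.3] 8.12
right 0.03 [-4.1 -4. ] 7.16
right 0.046 [-0.9 -0.7] 7.16
right 0.06 [2.  2.1] 7.16
right 0.066 [3.2 3.3] 7.16
right 0.072 [4.4 4.5] 7.16
right 0.078 [5.6 5.7] 7.16
[array([ 0.51412391, -0.21273666]), array([ 0.54212013, -0.20898106]), array([ 0.57247076, -0.20490962])] [np.float64(-0.01679812816702167), np.float64(-0.015812765791563738)] 7.640433242730566
```

```bash
python3 - <<'E'
from h import *
C,ic=load("wC");D,_=load("wD")
lc=[.0570024,266.2615]; ld=np.polyfit([85,100,115,130],[205.4,206.5,208,209.5],1)
for z in (.046,.06,.066,.072,.078,.084):
    PC=np.array([plane(C,(np.polyval(lc,v),v),z)[:2] for v in (83,136)]);PD=np.array([plane(D,(np.polyval(ld,v),v),z)[:2] for v in (83,136)])
    d=(PC[1]-PC[0])/np.linalg.norm(PC[1]-PC[0]); n=np.array([-d[1],d[0]]); print(z,((PD-PC[0])@n*1000).round(1))
# grip ends along x in C (row 77.4 top end; 139.6 lower end)
a,b=plane(C,(278.5,77.3),.072),plane(C,(280.5,140),.072); print(a,b,(a+b)/2,np.linalg.norm(b-a))
delta([.5422,-.209,.15],down(187.5))
E
```

```text
0.046 [-3.5 -4.6]
0.06 [-0.6 -1.6]
0.066 [ 0.7 -0.3]
0.072 [1.9 0.9]
0.078 [3.2 2.2]
0.084 [4.5 3.5]
[ 0.50810049 -0.21308265  0.072     ] [ 0.57711624 -0.20467109  0.072     ] [ 0.54260837 -0.20887687  0.072     ] 0.06952645296348842
shift [ 0.6619 -0.5141  0.8037] turn [-0.0001  0.     -0.0069]
```

The grip centre is (0.542, -0.209), yaw 7.6°. Its length measured 69.5 mm, its width 16 mm and its top about 0.066 m against 0.072 expected. I'll approach it now.

Call:
{"name": "carry_out", "arguments": {"deltas": [[[0.07,-0.05,0.1,0,0,-0.001,-1],[0.15,-0.11,0.21,0,0,-0.002,-1],[0.22,-0.17,0.31,0,0,-0.003,-1],[0.29,-0.23,0.42,0,0,-0.004,-1],[0.37,-0.28,0.52,0,0,-0.005,-1],[0.44,-0.34,0.62,0,0,-0.006,-1],[0.51,-0.4,0.73,0,0,-0.007,-1],[0.59,-0.46,0.83,0,0,-0.007,-1],[0.662,-0.514,0.93,0,0,-0.007,-1],[0.662,-0.514,0.93,0,0,-0.007,-1]]]}}

```text
time_s: 7.85
position: [0.5386, -0.2094, 0.1282]
tcp_rot: [[-0.992, -0.129, -0.006], [-0.129, 0.992, 0.003], [0.006, 0.004, -1.0]]
force: [-0.7, -0.3, 0.4]
opening: 0.999
grasp_force: 0.0
```

```bash
python3 -c "
from h import *
delta([.5422,-.209,.046],down(187.6)); shot('wE')"
```

```text
shift [-0.0277 -0.0027  0.5476] turn [ 0.0006 -0.001  -0.0006]
7.85 [ 0.5386 -0.2094  0.1282]
```

View pics/wE.png

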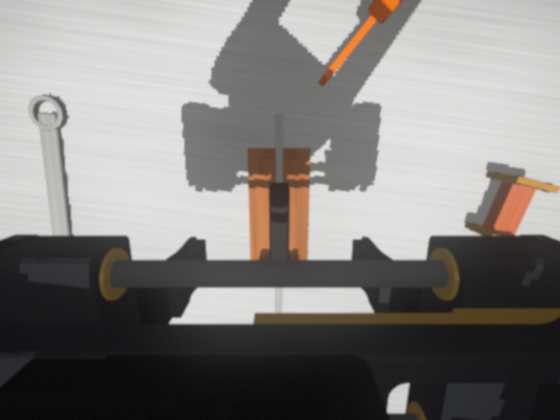

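The blade and grip sit vertically at column 279, midway between the fingers at 205 and 355. I'll descend.

Call:
{"name": "carry_out", "arguments": {"deltas": [[[0,0,0.08,0,0,0,-1],[0,0,0.16,0,0,0,-1],[0,0,0.24,0,0,0,-1],[0,0,0.32,0,0,0,-1],[0,0,0.4,0,0,0,-1],[0,0,0.46,0,0,0,-1],[0,0,0.52,0,0,0,-1],[0,0,0.56,0,0,0,-1],[0,0,0.56,0,0,0,-1],[0,0,0.56,0,0,0,-1]]]}}

```text
time_s: 8.73
position: [0.5421, -0.2083, 0.0469]
tcp_rot: [[-0.991, -0.132, -0.0], [-0.132, 0.991, 0.0], [0.0, 0.0, -1.0]]
force: [-0.1, 0.5, 0.3]
opening: 0.998
grasp_force: 0.0
```

Call:
{"name": "carry_out", "arguments": {"deltas": [[[0,0,0,0,0,0,-0.6],[0,0,0,0,0,0,-0.2],[0,0,0,0,0,0,0.2],[0,0,0,0,0,0,0.5],[0,0,0,0,0,0,0.7],[0,0,0,0,0,0,1],[0,0,0,0,0,0,1],[0,0,0,0,0,0,1],[0,0,0,0,0,0,1],[0,0,0,0,0,0,1]]]}}

```text
time_s: 9.57
position: [0.5421, -0.2083, 0.047]
tcp_rot: [[-0.991, -0.132, -0.0], [-0.132, 0.991, 0.0], [0.0, 0.0, -1.0]]
force: [-0.5, 0.5, -0.1]
opening: 0.325
grasp_force: 0.0
```

Call:
{"name": "carry_out", "arguments": {"deltas": [[[0,0,0,0,0,0,1],[0,0,0,0,0,0,1],[0,0,0,0,0,0,1],[0,0,0,0,0,0,1],[0,0,0,0,0,0,1],[0,0,0,0,0,0,1],[0,0,0,0,0,0,1],[0,0,0,0,0,0,1],[0,0,0,0,0,0,1],[0,0,0,0,0,0,1]]]}}

```text
time_s: 10.4
position: [0.5421, -0.2083, 0.047]
tcp_rot: [[-0.991, -0.132, -0.0], [-0.132, 0.991, 0.0], [0.0, 0.0, -1.0]]
force: [0.2, -0.2, -0.2]
opening: 0.178
grasp_force: 30.0
```

Call:
{"name": "carry_out", "arguments": {"deltas": [[[0,0,-0.05,0,0,0,1],[0,0,-0.12,0,0,0,1],[0,0,-0.2,0,0,0,1],[0,0,-0.3,0,0,0,1],[0,0,-0.4,0,0,0,1],[0,0,-0.5,0,0,0,1],[0,0,-0.6,0,0,0,1],[0,0,-0.7,0,0,0,1],[0,0,-0.8,0,0,0,1],[0,0,-0.9,0,0,0,1]]]}}

```text
time_s: 11.23
position: [0.5419, -0.2082, 0.1841]
tcp_rot: [[-0.991, -0.132, 0.001], [-0.132, 0.991, -0.001], [-0.001, -0.001, -1.0]]
force: [-0.6, -0.3, -2.6]
opening: 0.183
grasp_force: 30.0
```

```bash
python3 -c "
from h import *
s=telemetry.read_state(); print(s['force'],s['grasp_force'],s['opening']*87)
delta([.5984,.2085,.18],down(197))"
```

```text
[-0.62735412 -0.25225336 -2.62045096] 29.96542120934464 15.931892923593892
shift [-0.7397  2.7041  0.0262] turn [-0.0001  0.0001 -0.0262]
```

Call:
{"name": "carry_out", "arguments": {"deltas": [[[-0.02,0.06,0,0,0,0,1],[-0.04,0.16,0,0,0,0,1],[-0.07,0.27,0,0,0,0,1],[-0.1,0.38,0,0,0,0,1],[-0.13,0.49,0,0,0,0,1],[-0.16,0.6,0,0,0,0,1],[-0.19,0.71,0,0,0,0,1],[-0.22,0.82,0,0,0,0,1],[-0.25,0.92,0,0,0,0,1],[-0.27,1,0,0,0,0,1]]]}}

```text
time_s: 12.07
position: [0.5611, -0.0511, 0.181]
tcp_rot: [[-0.991, -0.133, -0.003], [-0.133, 0.991, 0.002], [0.003, 0.002, -1.0]]
force: [-0.2, 0.4, -2.5]
opening: 0.181
grasp_force: 30.0
```

Call:
{"name": "carry_out", "arguments": {"deltas": [[[-0.03,0.1,0,0,0,0,1],[-0.05,0.2,0,0,0,0,1],[-0.08,0.3,0,0,0,0,1],[-0.11,0.4,0,0,0,0,1],[-0.14,0.5,0,0,0,0,1],[-0.16,0.6,0,0,0,0,1],[-0.19,0.7,0,0,0,0,1],[-0.22,0.8,0,0,0,0,1],[-0.25,0.9,0,0,0,0,1],[-0.27,1,0,0,0,0,1]]]}}

```text
time_s: 12.9
position: [0.5818, 0.1015, 0.1812]
tcp_rot: [[-0.991, -0.132, -0.002], [-0.132, 0.991, 0.0], [0.002, 0.001, -1.0]]
force: [0.3, -0.1, -2.2]
opening: 0.183
grasp_force: 30.0
```

Call:
{"name": "carry_out", "arguments": {"deltas": [[[-0.03,0.1,0,0,0,-0.003,1],[-0.06,0.2,0,0,0,-0.007,1],[-0.08,0.3,0,0,0,-0.01,1],[-0.11,0.4,0,0,0,-0.013,1],[-0.14,0.5,0,0,0,-0.016,1],[-0.17,0.6,0,0,0,-0.02,1],[-0.2,0.67,0,0,0,-0.023,1],[-0.2,0.7,0,0,0,-0.026,1],[-0.2,0.704,0,0,0,-0.026,1],[-0.2,0.704,0,0,0,-0.026,1]]]}}

```text
time_s: 13.73
position: [0.5982, 0.2084, 0.1818]
tcp_rot: [[-0.956, -0.292, -0.001], [-0.292, 0.956, -0.001], [0.001, -0.0, -1.0]]
force: [-0.1, -0.4, -2.4]
opening: 0.185
grasp_force: 30.0
```

```bash
python3 -c "
from h import *
delta([.5984,.2085,.10],down(197)); shot('wF'); s=telemetry.read_state(); print(s['opening']*87)
cv2.imwrite('pics/sF.png',np.vstack([cv2.resize(load('wF')[1][0:270,130:430],None,fx=1.1,fy=1.1),cv2.resize(capture('side')[130:230,200:350,::-1],(330,220))]))"
```

```text
shift [-0.0017  0.0008  0.5455] turn [-0.0001 -0.0001 -0.0001]
13.7333 [0.5982 0.2084 0.1818]
15.447031221765549
```

View pics/sF.png

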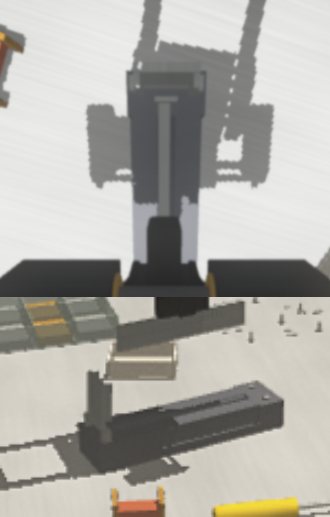

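```bash
python3 - <<'E'
from h import *
K,im=load("wF"); c=np.array([.5984,.2085]); y=np.radians(17.); e=np.array([np.cos(y),np.sin(y)]); n=np.array([-e[1],e[0]])
g=im.max(2).astype(np.float32)
for s in (-.11,-.09,-.07,-.05,-.03):
    k=np.arange(-.045,.0451,.001); px=np.array([proj(K,[*(c+s*e+a*n),.04]) for a in k],np.float32)
    r=cv2.remap(g,px[:,:1],px[:,1:],1).ravel(); d=np.gradient(r); i=d[:25].argmin(); j=65+d[65:].argmax(); print(s,px[45].round(1),"edges mm",i-45,j-45); print(r[::1].astype(int).tolist())
E
```

```text
-0.11 [279.3  91.9] edges mm -33 36
[233, 233, 234, 234, 235, 235, 235, 235, 235, 234, 228, 199, 146, 106, 93, 92, 92, 91, 91, 91, 91, 91, 91, 90, 90, 90, 89, 88, 88, 89, 89, 89, 89, 88, 89, 90, 93, 97, 98, 100, 102, 102, 104, 103, 103, 104, 103, 103, 102, 100, 99, 98, 98, 98, 98, 97, 93, 88, 86, 85, 85, 86, 86, 85, 86, 86, 86, 85, 85, 85, 86, 86, 86, 86, 86, 86, 86, 86, 86, 87, 91, 103, 115, 122, 122, 122, 122, 121, 122, 122, 121]
-0.09 [279.3 113.6] edges mm -31 33
[128, 127, 127, 127, 127, 127, 127, 126, 127, 127, 127, 127, 126, 120, 107, 96, 91, 89, 88, 88, 88, 88, 88, 88, 88, 88, 87, 87, 87, 86, 86, 86, 86, 86, 86, 85, 85, 85, 84, 91, 103, 110, 112, 113, 114, 113, 113, 113, 111, 104, 91, 80, 76, 76, 78, 81, 83, 83, 83, 83, 83, 83, 83, 83, 84, 84, 84, 84, 84, 84, 85, 85, 84, 84, 84, 84, 86, 91, 102, 114, 121, 123, 125, 124, 124, 125, 125, 125, 125, 125, 124]
-0.07 [279.3 134.4] edges mm -31 33
[129, 128, 128, 127, 127, 127, 127, 126, 127, 126, 126, 126, 125, 118, 108, 96, 90, 88, 87, 87, 88, 87, 87, 87, 87, 86, 86, 86, 85, 85, 85, 85, 85, 85, 84, 84, 84, 83, 85, 92, 103, 111, 113
[... 396 characters left out ...]
5, 85, 86, 85, 85, 84, 85, 93, 104, 111, 114, 114, 114, 114, 114, 113, 110, 103, 91, 82, 79, 79, 80, 82, 84, 84, 85, 85, 85, 85, 86, 86, 86, 85, 85, 85, 86, 86, 86, 86, 87, 87, 87, 87, 88, 94, 106, 118, 124, 126, 126, 125, 125, 125, 125, 125, 126, 126, 126]
-0.03 [279.2 174.2] edges mm -30 32
[231, 231, 231, 231, 231, 232, 232, 232, 233, 233, 232, 232, 228, 217, 193, 156, 120, 98, 91, 91, 90, 90, 90, 90, 90, 89, 89, 89, 89, 89, 89, 89, 88, 88, 88, 88, 87, 86, 89, 97, 107, 113, 115, 115, 114, 114, 115, 114, 112, 103, 91, 85, 82, 82, 83, 85, 87, 87, 87, 87, 87, 87, 87, 88, 88, 88, 88, 88, 89, 88, 88, 89, 89, 89, 89, 91, 101, 137, 185, 218, 228, 231, 232, 232, 232, 232, 231, 231, 230, 230, 229]
```

The picture shows the blade over the holder, parallel to it. The block edges suggest the holder axis lies about 1 mm towards +y, so I'll shift by that and lower to just above the mouth.

Call:
{"name": "carry_out", "arguments": {"deltas": [[[0,0.008,0.07,0,0,0,1],[0,0.008,0.15,0,0,0,1],[0,0.008,0.23,0,0,0,1],[0,0.008,0.31,0,0,0,1],[0,0.008,0.39,0,0,0,1],[0,0.008,0.47,0,0,0,1],[0,0.008,0.54,0,0,0,1],[0,0.008,0.59,0,0,0,1],[0,0.008,0.61,0,0,0,1],[0,0.008,0.61,0,0,0,1]]]}}

```text
time_s: 14.67
position: [0.5977, 0.2095, 0.0894]
tcp_rot: [[-0.957, -0.291, -0.002], [-0.291, 0.957, -0.0], [0.002, 0.0, -1.0]]
force: [0.5, 0.3, -2.0]
opening: 0.183
grasp_force: 30.0
```

```bash
python3 - <<'E'
from h import *
shot("wG"); K,im=load("wG"); S=capture("scene")[:,:,::-1];D=capture("side")[:,:,::-1]
o=np.zeros((540,800,3),np.uint8); o[:270,:300]=im[0:270,130:430]; o[:270,310:790]=cv2.resize(D[140:230,210:370],(480,270)); o[280:540,:400]=cv2.resize(S[140:230,280:410],(400,260)); cv2.imwrite("pics/g.png",cv2.convertScaleAbs(o,alpha=1.5))
c=np.array([.5984,.2085]); y=np.radians(17.); e=np.array([np.cos(y),np.sin(y)]); n=np.array([-e[1],e[0]])
g=im.max(2).astype(np.float32)
for s in (-.09,-.07,-.055):
    k=np.arange(-.04,.0401,.001); px=np.array([proj(K,[*(c+s*e+a*n),.04]) for a in k],np.float32)
    print(s,px[40].round(),cv2.remap(g,px[:,:1],px[:,1:],1).ravel().astype(int).tolist())
E
```

```text
14.6667 [0.5977 0.2095 0.0894]
-0.09 [278. 103.] [233, 234, 234, 235, 235, 233, 217, 163, 132, 125, 112, 96, 90, 89, 89, 90, 88, 89, 88, 88, 87, 87, 86, 86, 85, 86, 86, 85, 85, 85, 85, 85, 84, 80, 75, 74, 75, 87, 105, 113, 113, 112, 112, 112, 102, 83, 74, 73, 72, 75, 79, 83, 82, 82, 82, 82, 82, 82, 82, 81, 81, 82, 82, 82, 83, 82, 82, 83, 83, 82, 82, 84, 100, 120, 124, 124, 124, 124, 124, 124, 124]
-0.07 [278. 134.] [127, 127, 126, 127, 126, 126, 126, 126, 126, 123, 109, 93, 87, 87, 86, 86, 85, 85, 85, 84, 85, 84, 84, 84, 83, 83, 83, 83, 83, 83, 83, 82, 81, 77, 75, 73, 75, 88, 105, 112, 111, 112, 112, 111, 100, 83, 74, 72, 73, 75, 78, 81, 81, 81, 81, 81, 81, 81, 81, 81, 82, 82, 82, 82, 82, 82, 82, 83, 83, 83, 83, 85, 100, 117, 122, 122, 121, 121, 121, 120, 120]
-0.055 [278. 155.] [127, 126, 126, 125, 124, 124, 124, 122, 123, 121, 107, 89, 85, 84, 84, 84, 83, 83, 82, 83, 83, 83, 83, 82, 82, 82, 81, 81, 81, 81, 80, 80, 80, 76, 74, 74, 74, 88, 104, 111, 111, 110, 111, 109, 99, 82, 74, 72, 73, 74, 77, 80, 80, 80, 81, 81, 80, 81, 81, 80, 81, 81, 81, 81, 82, 82, 82, 82, 82, 83, 83, 85, 102, 120, 125, 125, 125, 125, 125, 124, 124]
```

View pics/g.png

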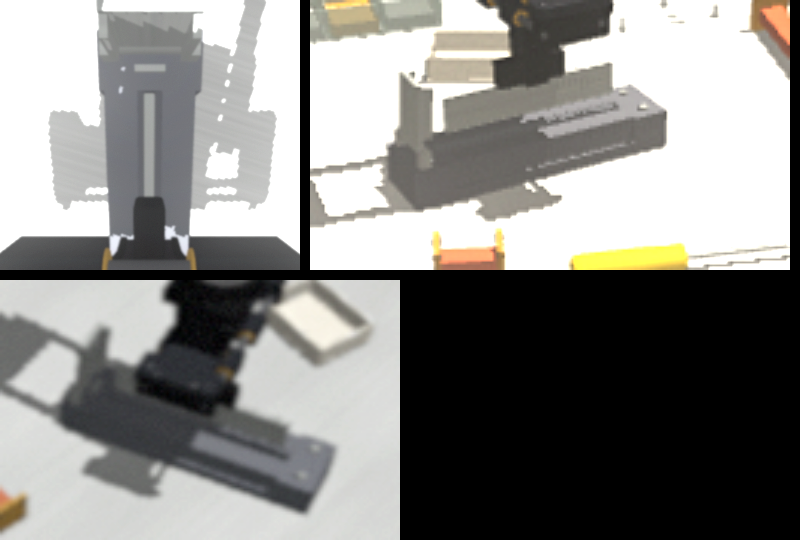

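The slot shows as dark bands on both sides of the blade, from -7.6 to +10.3 mm with the blade centre at about +0.9, so it is laterally aligned. The blade and slot both end near row 91; I'll check the fit along x.

```bash
python3 - <<'E'
from h import *
K,im=load("wG"); c=np.array([.5984,.2085,0]); y=np.radians(17.); e=np.array([np.cos(y),np.sin(y),0])
print(im[80:104,279].max(1).tolist()); print(im[80:104,286].max(1).tolist()); print(im[80:104,272].max(1).tolist())
for r in (90,92,94): print(r,"blade z.088",(plane(K,(279,r),.088)-c)@e,"slot z.04",(plane(K,(279,r),.04)-c)@e)
E
```

```text
[84, 84, 84, 83, 84, 84, 84, 84, 84, 81, 76, 71, 77, 94, 108, 112, 113, 112, 114, 114, 113, 112, 113, 112]
[84, 83, 82, 83, 84, 84, 83, 83, 84, 82, 76, 73, 72, 71, 74, 74, 74, 75, 75, 76, 75, 74, 75, 75]
[85, 84, 85, 85, 84, 85, 84, 85, 84, 83, 78, 74, 74, 75, 76, 77, 76, 77, 77, 77, 77, 77, 77, 76]
90 blade z.088 -0.09131678008695517 slot z.04 -0.09840613505733414
92 blade z.088 -0.09034154247641157 slot z.04 -0.09714332136774426
94 blade z.088 -0.08936320237064581 slot z.04 -0.095876490325464
```

Call:
{"name": "carry_out", "arguments": {"deltas": [[[0,0,0.03,0,0,0,1],[0,0,0.06,0,0,0,1],[0,0,0.09,0,0,0,1],[0,0,0.12,0,0,0,1],[0,0,0.145,0,0,0,1],[0,0,0.17,0,0,0,1],[0,0,0.19,0,0,0,1],[0,0,0.21,0,0,0,1],[0,0,0.22,0,0,0,1],[0,0,0.22,0,0,0,1]]]}}

```text
time_s: 15.65
position: [0.598, 0.2095, 0.057]
tcp_rot: [[-0.957, -0.291, -0.001], [-0.291, 0.957, -0.0], [0.001, 0.0, -1.0]]
force: [-0.9, 0.4, -3.7]
opening: 0.182
grasp_force: 30.0
```

Call:
{"name": "carry_out", "arguments": {"deltas": [[[0,0,0.006,0,0,0,1],[0,0,0.012,0,0,0,1],[0,0,0.018,0,0,0,1],[0,0,0.024,0,0,0,1],[0,0,0.03,0,0,0,1],[0,0,0.036,0,0,0,1],[0,0,0.042,0,0,0,1],[0,0,0.046,0,0,0,1],[0,0,0.05,0,0,0,1],[0,0,0.05,0,0,0,1]]]}}

```text
time_s: 16.48
position: [0.5981, 0.2095, 0.0499]
tcp_rot: [[-0.957, -0.291, -0.0], [-0.291, 0.957, -0.0], [0.0, 0.0, -1.0]]
force: [0.7, 1.0, -2.9]
opening: 0.185
grasp_force: 30.0
```

Call:
{"name": "carry_out", "arguments": {"deltas": [[[0,0,0.002,0,0,0,1],[0,0,0.004,0,0,0,1],[0,0,0.006,0,0,0,1],[0,0,0.008,0,0,0,1],[0,0,0.01,0,0,0,1],[0,0,0.01,0,0,0,1],[0,0,0.01,0,0,0,1],[0,0,0.01,0,0,0,1],[0,0,0.01,0,0,0,1],[0,0,0.01,0,0,0,1]]]}}

```text
time_s: 17.32
position: [0.5983, 0.2095, 0.049]
tcp_rot: [[-0.957, -0.291, 0.0], [-0.291, 0.957, -0.0], [-0.0, -0.0, -1.0]]
force: [-2.3, -1.3, 5.4]
opening: 0.179
grasp_force: 30.0
```

Contact came at TCP z 0.049, exactly the seated height, with the vertical force turning from -2.9 to +5.4 N. I'll release now.

Call:
{"name": "carry_out", "arguments": {"deltas": [[[0,0,0,0,0,0,0.6],[0,0,0,0,0,0,0.4],[0,0,0,0,0,0,0.2],[0,0,0,0,0,0,0],[0,0,0,0,0,0,0],[0,0,0,0,0,0,0],[0,0,0,0,0,0,0],[0,0,0,0,0,0,0],[0,0,0,0,0,0,0],[0,0,0,0,0,0,0]]]}}

```text
time_s: 18.15
position: [0.5982, 0.2095, 0.0485]
tcp_rot: [[-0.957, -0.291, -0.0], [-0.291, 0.957, 0.0], [0.0, 0.0, -1.0]]
force: [-0.5, -0.2, -0.2]
opening: 0.498
grasp_force: 0.0
```

Call:
{"name": "carry_out", "arguments": {"deltas": [[[0,0,-0.08,0,0,0,0],[0,0,-0.17,0,0,0,0],[0,0,-0.27,0,0,0,0],[0,0,-0.37,0,0,0,0],[0,0,-0.47,0,0,0,0.2],[0,0,-0.57,0,0,0,0.4],[0,0,-0.67,0,0,0,0.6],[0,0,-0.77,0,0,0,0.8],[0,0,-0.87,0,0,0,1],[0,0,-0.95,0,0,0,1]]]}}

```text
time_s: 18.98
position: [0.5986, 0.2096, 0.1934]
tcp_rot: [[-0.957, -0.291, 0.002], [-0.291, 0.957, 0.0], [-0.002, -0.0, -1.0]]
force: [0.5, -0.0, 1.0]
opening: 0.127
grasp_force: 0.0
```

```bash
python3 - <<'E'
from h import *
s=telemetry.read_state(); print(s["position"],s["opening"],s["force"])
shot("wH"); im=load("wH")[1]; D=capture("side")[:,:,::-1]
o=np.zeros((440,800,3),np.uint8); o[:420,:340]=cv2.resize(im[0:270,130:430],(340,420))[:420] if 0 else cv2.resize(im[0:300,150:393],(340,420)); o[:270,345:795]=cv2.resize(D[140:230,210:360],(450,270)); cv2.imwrite("pics/h.png",cv2.convertScaleAbs(o,alpha=1.5))
E
```

```text
[0.59863084 0.20962452 0.1933873 ] 0.12739194019341837 [ 0.47312151 -0.01471224  0.98117706]
18.9833 [0.5986 0.2096 0.1934]
```

View pics/h.png

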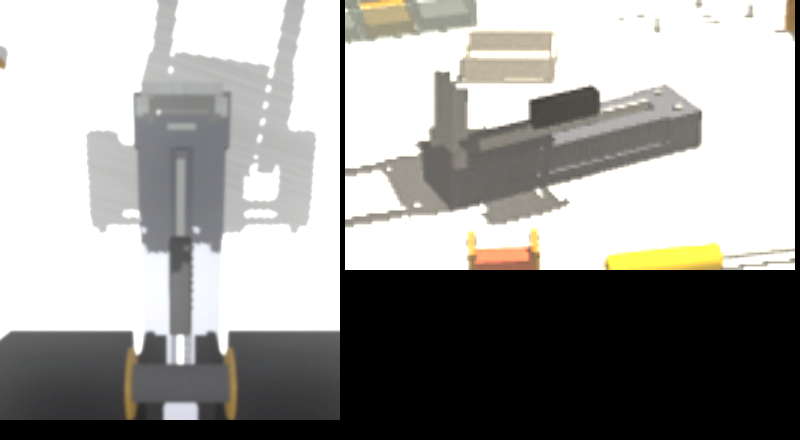

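The straightedge is seated in the slot, the grip stands free, and the cover is still upright. Now I'll go behind the cover with the fingers shut.

Call:
{"name": "carry_out", "arguments": {"deltas": [[[0.1,0,0,0,0,0,1],[0.2,0,0,0,0,0,1],[0.3,0,0,0,0,0,1],[0.4,0,0,0,0,0,1],[0.5,0,0,0,0,0,1],[0.6,0,0,0,0,0,1],[0.7,0,0,0,0,0,1],[0.8,0,0,0,0,0,1],[0.9,0,0,0,0,0,1],[1,0,0,0,0,0,1]]]}}

```text
time_s: 19.92
position: [0.4535, 0.1655, 0.1905]
tcp_rot: [[-0.957, -0.291, -0.001], [-0.291, 0.957, -0.0], [0.001, 0.0, -1.0]]
force: [0.7, -0.4, -0.5]
opening: 0.007
grasp_force: 0.0
```

Call:
{"name": "carry_out", "arguments": {"deltas": [[[0.1,0,0,0,0,0,1],[0.1,0,0.08,0,0,0,1],[0.1,0,0.16,0,0,0,1],[0.1,0,0.24,0,0,0,1],[0.1,0,0.32,0,0,0,1],[0.1,0,0.4,0,0,0,1],[0.1,0,0.48,0,0,0,1],[0.1,0,0.56,0,0,0,1],[0.1,0,0.62,0,0,0,1],[0.1,0,0.62,0,0,0,1]]]}}

```text
time_s: 20.75
position: [0.4389, 0.1612, 0.0963]
tcp_rot: [[-0.957, -0.291, -0.004], [-0.291, 0.957, -0.0], [0.004, 0.001, -1.0]]
force: [-0.7, -0.6, -0.6]
opening: 0.006
grasp_force: 0.0
```

```bash
python3 - <<'E'
from h import *
s=telemetry.read_state(); y=np.radians(17); d=s["position"][:2]-[.5983,.2096]; print("holder x,y",d@[np.cos(y),np.sin(y)],d@[-np.sin(y),np.cos(y)],s["position"][2],s["force"],s["opening"])
E
```

```text
holder x,y -0.1665779911405932 0.00033767062608564685 0.0962896128716669 [-0.67701642 -0.55315369 -0.5681488 ] 0.006166195242841273
```

Call:
{"name": "carry_out", "arguments": {"deltas": [[[-0.06,0,-0.01,0,0,0,1],[-0.12,0,-0.01,0,0,0,1],[-0.18,0,-0.01,0,0,0,1],[-0.22,0,-0.01,0,0,0,1],[-0.26,0,-0.01,0,0,0,1],[-0.3,0,-0.01,0,0,0,1],[-0.34,0,-0.005,0,0,0,1],[-0.37,0,0,0,0,0,1],[-0.4,0,0.01,0,0,0,1],[-0.43,0,0.03,0,0,0,1]]]}}

```text
time_s: 21.58
position: [0.5025, 0.1806, 0.0935]
tcp_rot: [[-0.957, -0.291, 0.0], [-0.291, 0.957, 0.0], [-0.0, 0.0, -1.0]]
force: [-2.8, -1.5, 0.1]
opening: 0.005
grasp_force: 0.9
```

```bash
python3 - <<'E'
from h import *
s=telemetry.read_state(); y=np.radians(17); d=s["position"][:2]-[.5983,.2096]; print("holder x,y",d@[np.cos(y),np.sin(y)],d@[-np.sin(y),np.cos(y)],s["position"][2],s["force"],s["opening"])
E
```

```text
holder x,y -0.10011080988941148 0.0002619177777667958 0.09350589862626804 [-2.84243323 -1.51865228  0.08427406] 0.0047913414192832255
```

The cover is being pushed at about 3 N. I'll continue down the arc.

Call:
{"name": "carry_out", "arguments": {"deltas": [[[-0.03,0,0.03,0,0,0,1],[-0.05,0,0.055,0,0,0,1],[-0.07,0,0.08,0,0,0,1],[-0.085,0,0.11,0,0,0,1],[-0.1,0,0.14,0,0,0,1],[-0.11,0,0.165,0,0,0,1],[-0.12,0,0.19,0,0,0,1],[-0.125,0,0.21,0,0,0,1],[-0.125,0,0.225,0,0,0,1],[-0.125,0,0.23,0,0,0,1]]]}}

```text
time_s: 22.42
position: [0.5198, 0.1857, 0.0586]
tcp_rot: [[-0.957, -0.291, -0.001], [-0.291, 0.957, -0.0], [0.001, 0.0, -1.0]]
force: [-0.1, -0.2, 0.7]
opening: 0.006
grasp_force: 0.0
```

Call:
{"name": "carry_out", "arguments": {"deltas": [[[0,0,0.002,0,0,0,1],[0,0,0.004,0,0,0,1],[0,0,0.006,0,0,0,1],[0,0,0.008,0,0,0,1],[0,0,0.01,0,0,0,1],[0,0,0.012,0,0,0,1],[0,0,0.012,0,0,0,1],[0,0,0.012,0,0,0,1],[0,0,0.012,0,0,0,1],[0,0,0.012,0,0,0,1]]]}}

```text
time_s: 23.25
position: [0.52, 0.1857, 0.0583]
tcp_rot: [[-0.957, -0.292, 0.001], [-0.292, 0.957, -0.0], [-0.0, -0.0, -1.0]]
force: [-2.0, -0.5, 7.3]
opening: 0.006
grasp_force: 3.6
```

The tip pressed at z 0.058, exactly the height of the shut cover. I'll retract and verify.

Call:
{"name": "carry_out", "arguments": {"deltas": [[[0,0,-0.05,0,0,0,1],[0,0,-0.13,0,0,0,1],[0,0,-0.22,0,0,0,1],[0,0,-0.32,0,0,0,1],[0,0,-0.42,0,0,0,1],[0,0,-0.52,0,0,0,1],[0,0,-0.62,0,0,0,1],[0,0,-0.72,0,0,0,1],[0,0,-0.82,0,0,0,1],[0,0,-0.9,0,0,0,1]]]}}

```text
time_s: 24.08
position: [0.5203, 0.1858, 0.1938]
tcp_rot: [[-0.957, -0.291, 0.002], [-0.291, 0.957, 0.0], [-0.002, -0.0, -1.0]]
force: [0.3, -0.6, 0.7]
opening: 0.005
grasp_force: 0.0
```

```bash
python3 - <<'E'
from h import *
s=telemetry.read_state(); print(s["position"],s["force"])
a=cv2.imread("pics/side0.png"); b=capture("side")[:,:,::-1]; cv2.imwrite("pics/side1.png",b)
D=cam("side"); y=np.radians(17); e=np.array([np.cos(y),np.sin(y),0]); c=np.array([.5983,.2096,0])
# shut cover plate top vs upright plate: mean colour around projected points, before and after
for n,p in (("upright",c-.122*e+[0,0,.105]),("upright mid",c-.122*e+[0,0,.09]),("shut",c-.07*e+[0,0,.058]),("shut2",c-.09*e+[0,0,.058]),("grip",c+[0,0,.06])):
    u,v=proj(D,p).round().astype(int); print(n,u,v,a[v-1:v+2,u-1:u+2].mean((0,1)).round(),b[v-1:v+2,u-1:u+2].mean((0,1)).round())
E
```

```text
[0.52031085 0.18578388 0.19377297] [ 0.34226955 -0.61608872  0.65865567]
upright 243 171 [78. 84. 86.] [196. 206. 210.]
upright mid 243 176 [79. 85. 87.] [194. 204. 208.]
shut 261 183 [116. 117. 120.] [163. 174. 177.]
shut2 254 184 [131. 134. 137.] [157. 168. 170.]
grip 283 177 [131. 133. 136.] [48. 51. 53.]
```

```bash
python3 -c "
from rig import job
print(job.hand_in())"
```

```text
the job is handed in; nothing more can be done
None
```

The straightedge is fully home in the holder's slot, the cover is snapped shut over the blade end, the arm is clear, and the job was handed in at about 24 s of the 56 s allowed; the judge's verdict was not reported.

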